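# Draw a bolt under a wire shelf with a reach hook

### The arm

A 6-joint arm with a two-finger parallel gripper is mounted at the origin on a cart in front of the work surface, level with it; the furniture and walls round the work are solid. World frame = base frame: x ahead of the robot, y to its left, z up, the work surface at z = 0. Lengths are in m, angles in rad, forces in N, time in s.
With the tool pointing down it reaches from about 0.4 to 0.825 m from the base axis. Payload 7 kg.
Tool frame: the origin (TCP) lies where the fingers leave the gripper's body, on its centre line; the fingertips stand 73 mm ahead of it and the grasp point (between the pads) lies 54 mm ahead of it; z points along the fingers, y is the line along which they close (so a half turn about z gives the same grasp; the last joint's range is limited). The gripper opens to 85 mm and grips with 20 to 120 N. Pads are 22 mm wide; open, the fingers measure 114 mm over their backs; the gripper's body (76 mm by 85 mm) begins 54 mm behind the grasp point. The pads swing forward as they close: fully open they stand 13 mm farther back than shut.
Start: joints at [-0.844, 0.359, 0.012, 0, -1.224, -0.288], TCP at [0.287, -0.611, 0.304] pointing down, gripper open.
Joint ranges: [-3.07, 3.07], [-1.43, 2.12], [-1.02, 1.25], [-3.03, 1.67], [-3.05, -0], [-3.03, 3.03]. Speed limits (rad/s): [2.39, 2.39, 3.01, 3.14, 3.14, 3.14].

### API

Orientations are given as a unit quaternion [w, x, y, z].
In Python, from cell import r gives the robot as it stands.
- The arm moves only by the shell command python3 -m inch 'ROWS' [FORCE]. ROWS is JSON, a list of rows, each a list of 5 numbers: the shift along the world's x, y, z in mm, then the turn about the world's z in rad, then the gripper's target within -1 to 1 (fully open at 1, half-way at 0, shut at -1). A call has 1 to 10 rows; each row shifts and turns the commanded pose from where the row before left it; what a row does not reach is not made up. A row lasts 1/10 s, in which the tool goes at most 50 mm and 8.59 degrees, less where a joint would pass 70% of its speed; a pose out of reach is approached as far as the arm can. A call is refused whole if a number of a shift passes 50 or a number of a turn 0.15, either way. A call with a gripper value outside its range is refused whole. The fingers move at their own pace and stop on an object; FORCE is the grip in N (left out, the last holds). Time passes only in rows, so rows that do not move let the fingers close. It gives the time, the measured TCP pose, the force, the opening and the grip force at its end, in the units of the state.
- r.observe(): the state, without advancing time (a new reading comes with each control period).
- r.get_image(name): name is "scene" or "top" or "wrist"; returns (picture, depth): 400x640x3 uint8, blue, green, red; 400x640 float32, m along the optical axis (not along the pixel's ray), 0 where there is no reading.
- r.calibration(name): a dict with "fx", "fy", "cx", "cy" (pixels), "rvec" (rotation vector, rad) and "tvec" (3), from world to camera coordinates, as OpenCV has them. Camera axes: x right, y down, z forward; pixel columns grow to the right and rows downward; lengths in m; the calibration is good to about 2 mm. A picture is of the moment at which its call begins: read the wrist's pose just before it. calibration takes no time and is no camera call; for the wrist camera it gives the pose at the moment of the call.
- r.close_job(): hands the job in; it is judged then, once.
Trained networks look in the newest picture that a camera, given by its name, has taken for a name from the list of things; names that differ only in an ending like _2 or _b are one class to them, and where a whole thing is asked for, a point or a joint stands for the part that bears it (a point fixed in the world has none). Each returns a list of dicts, best first, with "confidence" (0 to 1); they miss things now and then, are a little off and sometimes report something else, mostly with a low value. They report only what shows in the picture. A call takes as long as a camera call.
- r.boxes_of(name, camera): "location" ([x, y, z] in m, in the coordinates of the camera as it stood for that picture, good to about 4 mm: the middle of the surface that is visible of it).
- r.regions_of(name, camera): "region" (400x640 bool, what is visible of it).
- r.pinpoint(name, camera): "location" ([x, y, z] in m, in the coordinates of the camera as it stood for that picture, good to about 4 mm: a listed point, or the origin of a listed thing).
The state is a dict: "t": time; "joints": joint angles; "joint_velocities": joint speeds; "joint_torque": joint torques, N m; "position": TCP position; "ee_rot": TCP orientation; "ft_force": force on the tool from outside, world axes, zero at the start; "ft_torque": the same for the moment, N m; "opening": finger opening in m; "grasp_force": force on a finger pad.
Only numpy, scipy, OpenCV 4.12 (cv2) and the standard library are available. Lean on these libraries where they do the work, as an engineer would, in place of code of your own. Each camera call takes 0.05 s, during which the arm holds its last target. There are 200 camera calls.

### The job

Take the blue-handled reach hook from the round board, hook the red knob of the bolt under the low wire shelf, out of reach of the hand, and draw the bolt towards you all the way, pulling it firmly against its stop with about 12 N for half a second, never above 20 N on bolt or shelf. Then unhook leaving the bolt drawn clear of the back panel, lay the hook flat on the middle of the round board again and let go. Touch the bolt only with the hook and leave the lime, tomato, red-capped jar and garlic where they are.

Things in the scene. Friction and masses are not known exactly. Their poses are not given: they have to be found in the camera images.
- hook_rod: loose reach hook, about 120 g, lying flat. Origin: underside of the handle at the balance point, where to grip it from above. x along the rod to the hooked end, z up. Blue handle 16 mm wide (y), 20 mm high, x = -80 to 30 mm; then an 8 mm steel rod, centre line 10 mm above the origin, to x = 195 mm, where it bends left (+y): see throat
- grip (a point): on the hook_rod, centre of the handle at the grip place, 10 mm above the hook_rod's origin
- throat (a point): on the hook_rod, where the knob sits when hooked: x = 191, y = 16, z = 10 mm in its frame. The 8 mm bar turns left at x = 195 mm (centre line) as a cross leg to y = 32 mm, then back to the handle as a lip with its round end at x = 179 mm. The throat between rod and lip is 24 mm wide (y = 4 to 28) and open to the handle; the leg's inner face is at x = 191 mm
- riser: fixed wire shelf 248 mm wide (y), 129 mm high. Origin on the worktop; x to the back, y left, z up. Front edge x = -79 mm; top wires at z = 121 to 129 mm; 8 mm legs at x = -75 and 60, y = -120 and 120 mm. Back panel 95 mm high, front face x = 42 mm (40 mm below z = 37). The bolt lies along x at y = 0; its guides reach up to z = 32 mm. Two jars stand fixed on top at the back corners
- knob (a point): centre line of the bolt's upright red knob at the height to hook it, z = 53 mm. Post of 12 mm diameter from z = 33 to 66 mm, a ball of 17 mm on top (up to z = 84 mm). In the riser's frame it stands at y = 0 and moves along x with the bolt
- board: round brown chopping board, 210 mm diameter, 19 mm thick, fixed to the worktop; origin at the centre of its underside
- lime: lime, about 60 mm, bystander on the worktop
- tomato: tomato, about 58 mm, bystander on the worktop
- red_cap_jar: spice jar with red cap, 45 mm diameter, 106 mm high, bystander on the worktop
- garlic: garlic bulb, about 56 mm, bystander under the left half of the wire shelf, about 80 mm left of the bolt
- bolt: the bolt with its red knob; origin on the knob's axis at z = 20 mm. It slides only along the riser's -x (towards the robot), with 3 N of friction and no spring, and stays where it is left. In the riser's frame it starts at x = 0 to -8 mm and meets a hard stop, hidden and set anew each time, at x = -28 to -48 mm: the stop is found only by the rise of the pull. The stem ends 70 mm before the knob

How it is judged:
On the way, in this order (a step that is already met when the one before it is completed fails the run):
1. the reach hook is lifted off the board (height (world z) of hook_rod above 0.03 m), for 0.2 s.
2. the bolt is drawn and held against its stop by the hook with more than 7 N (x of knob in the frame of riser below -0.0265 m and contact force between hook_rod and bolt above 7 N), for 0.3 s.
At the end, for the whole second after the job is handed in: the bolt is left drawn, its knob at x below -24 mm in the riser's frame (clear of the panel); the reach hook lies flat (within 7 degrees) and still on the round board, its origin within 60 mm of the board's centre, released (x of knob in the frame of riser below -0.024 m and horizontal distance between hook_rod and board below 0.06 m and height (world z) of hook_rod between 0.014 and 0.025 m and angle between hook_rod's own z axis and vertical below 0.12 rad and linear speed of hook_rod below 0.02 m/s and contact force between the fingers and hook_rod below 0.1 N); the robot touches nothing.
It fails at once if the hook presses on the bolt or the wire shelf with more than 20 N (contact force between hook_rod and bolt above 20 N or contact force between hook_rod and riser above 20 N).
It fails at once if the robot itself touches the bolt (contact force between any of the fingers, the arm and bolt above 0.5 N).
It fails at once if a bystander is moved more than 20 mm (distance of any of lime, tomato, red_cap_jar, garlic from where it was at the start of the episode above 0.02 m).
It also fails if it takes over 72 s, if anything falls off the work surface, if the arm or the gripper's body presses on something with over 40 N, if the wrist force passes 120 N, or if a joint passes its speed limit or range.

## Working session

There is one attempt and no reset: what is moved stays moved. The work goes in short steps, Python scripts to look and compute and a shell command to move; the robot and the scene stay as the last step left them, time stands still between calls to the robot, and variables do not carry over. Pictures are saved under pics/ and viewed, at most 12 in all, crops included, and the job is handed in when it is done.

```bash
mkdir -p pics; cat > h.py <<'E'
import numpy as np, cv2
from cell import r
def w(cam,p,c=None):
    c=c or r.calibration(cam); R=cv2.Rodrigues(np.array(c["rvec"],float))[0]
    return R.T@(np.array(p,float)-np.array(c["tvec"],float).ravel())
def pts(cam,mask,d):
    c=r.calibration(cam); v,u=np.nonzero(mask&(d>0)); z=d[v,u]
    P=np.stack([(u-c["cx"])/c["fx"]*z,(v-c["cy"])/c["fy"]*z,z],1)
    R=cv2.Rodrigues(np.array(c["rvec"],float))[0]
    return (P-np.array(c["tvec"],float).ravel())@R
E
python3 - <<'E'
from h import *
print(r.observe())
for cam in ("scene","top"):
    im,d=r.get_image(cam); cv2.imwrite(f"pics/{cam}0.png",im)
    for n in ("hook_rod","grip","throat","knob","riser","board","bolt"):
        for q in r.pinpoint(n,cam)[:1]: print(cam,n,np.round(w(cam,q["location"]),4),round(q["confidence"],2))
    for n in ("lime","tomato","red_cap_jar","garlic"):
        for q in r.boxes_of(n,cam)[:1]: print(cam,n,np.round(w(cam,q["location"]),4),round(q["confidence"],2))
    for q in r.regions_of("hook_rod",cam)[:1]:
        P=pts(cam,q["region"],d); np.save(f"hook_{cam}.npy",P); print(len(P),P.min(0),P.max(0))
E
```

```text
{'t': 0.0, 'joints': array([-8.43914971e-01,  3.59384963e-01,  1.10490744e-02, -3.91264638e-04,
       -1.22409359e+00, -2.88091013e-01]), 'joint_velocities': array([ 0.00053516, -0.00148484, -0.00069824,  0.00022783, -0.00095503,
       -0.00063627]), 'joint_torque': array([-2.81826542e-04, -5.83323598e+01,  2.93424457e+01,  6.93677455e+00,
       -5.84066598e-03, -3.70170062e-05]), 'position': array([ 0.28660092, -0.61072398,  0.30295316]), 'ee_rot': array([-2.36084327e-04, -2.17574227e-01,  9.76043419e-01,  8.03050406e-04]), 'ft_force': array([-0.2177767 , -0.66074934,  0.61373546]), 'ft_torque': array([-0.01797109,  0.05741919, -0.04575543]), 'grasp_force': 0.0, 'opening': 0.08531857164126204}
scene hook_rod [ 0.4919 -0.4404  0.019 ] 0.83
scene grip [ 0.4922 -0.4422  0.0302] 0.67
scene throat [ 0.4941 -0.2437  0.0317] 0.91
scene knob [ 0.6571 -0.1242  0.0575] 0.4
scene riser [ 0.6567 -0.1257 -0.0037] 0.94
scene board [ 0.4755 -0.4245  0.    ] 0.88
scene bolt [ 0.6562 -0.1249  0.0173] 0.61
scene lime [0.4479 0.0062 0.0368] 0.72
512 [ 0.46920016 -0.51750867 -0.00436308] [ 0.53294902 -0.22753134  0.04393071]
top hook_rod [ 0.4928 -0.4369  0.0198] 0.77
top grip [ 0.4911 -0.4379  0.0316] 0.55
top throat [ 0.4929 -0.2457  0.0294] 0.82
top knob [ 0.6598 -0.1242  0.055 ] 0.65
top riser [ 0.6634 -0.123   0.0037] 0.71
top board [ 4.840e-01 -4.311e-01  3.000e-04] 0.57
top bolt [ 0.6575 -0.1218  0.0142] 0.65
top lime [0.4503 0.0137 0.0378] 0.54
top tomato [0.6595 0.1196 0.0423] 0.68
top red_cap_jar [0.6733 0.1898 0.1114] 0.54
top garlic [ 0.648  -0.0437  0.0376] 0.62
298 [ 0.47637712 -0.51471741  0.01231309] [ 0.50606142 -0.24127881  0.04570478]
```

View pics/scene0.png

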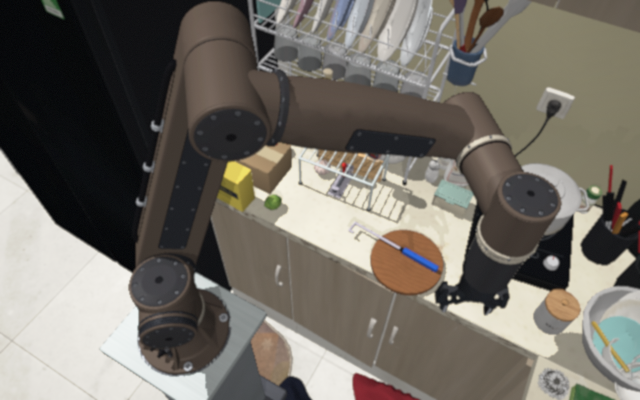

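View pics/top0.png

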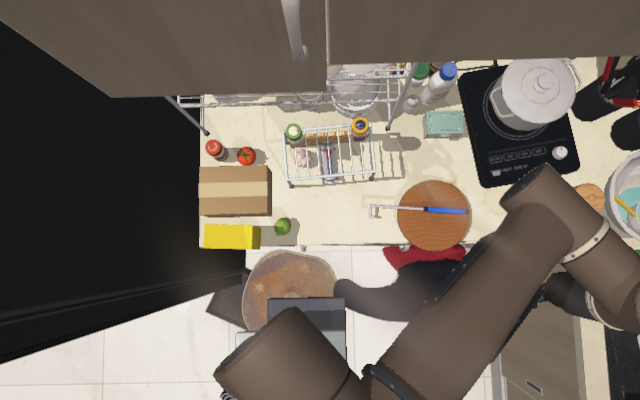

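```bash
python3 - <<'E'
from h import *
r.get_image("top")
im,d=r.get_image("top")
m=r.regions_of("riser","top")[0]["region"]; P=pts("top",m,d); P=P[(P[:,2]>.11)&(P[:,2]<.14)]
rc=cv2.minAreaRect((P[:,:2]*1000).astype(np.float32)); print(rc,P.min(0),P.max(0))
np.save("riser.npy",P)
P=np.load("hook_top.npy"); 
k=P[(P[:,2]>.033)]; print(len(k),k.mean(0))
l=cv2.fitLine(P[:,:2].astype(np.float32),cv2.DIST_HUBER,0,.01,.01).ravel(); print(l,np.degrees(np.arctan2(l[1],l[0])))
c=r.calibration("top"); print(c)
# board
m=r.regions_of("board","top")[0]["region"]; P=pts("top",m,d);print(cv2.minEnclosingCircle((P[abs(P[:,2]-.019)<.006][:,:2]*1000).astype(np.float32)))
E
```

```text
((650.4589233398438, -124.26858520507812), (143.97994995117188, 248.1761474609375), 3.872899293899536) [ 0.57058547 -0.25094926  0.11587557] [0.72702005 0.00188987 0.13998758]
232 [ 0.48892737 -0.44757771  0.03748963]
[ 0.09980944  0.99500656  0.4943457  -0.38713083] 84.2718
{'fx': 444.2943095248341, 'fy': 444.2943095248341, 'cx': 324.74434579067844, 'cy': 203.115567365663, 'rvec': array([ 2.13113213, -2.18070597,  0.09767566]), 'tvec': array([-0.09815962,  0.52106168,  1.27349869])}
((475.86334228515625, -426.3706359863281), 105.63377380371094)
```

The scene view shows the board at about (405,262) with the hook lying on it, its blue handle to the right and the lip towards the robot. The top view shows the knob at about (327,150) under the shelf, the garlic to its left at (303,157), and the hook from (372,210) to (467,211). The fitted positions agree with these. I'll move above the handle and measure again with the wrist camera.

```bash
python3 -m inch '[[25,21,-6,0.13,1],[25,21,-6,0.13,1],[25,21,-6,0.13,1],[25,21,-6,0.13,1],[25,21,-6,0.13,1],[25,21,-6,0.13,1],[25,21,-6,0.13,1],[25,21,-6,0.13,1],[0,0,0,0,1],[0,0,0,0,1]]' 40
python3 - <<'E'
from h import *
from scipy.spatial.transform import Rotation as Ro
o=r.observe(); q=o["ee_rot"]; M=Ro.from_quat([q[1],q[2],q[3],q[0]]).as_matrix(); print(o["position"],"tool y deg",np.degrees(np.arctan2(M[1,1],M[0,1])),M[:,2])
for cam in ("wrist","top"):
    im,d=r.get_image(cam); cv2.imwrite(f"pics/{cam}1.png",im)
    b,g,rr=[im[...,i].astype(int) for i in range(3)]
    P=pts(cam,(b>rr+60)&(b>g+30),d); P=P[(abs(P[:,2]-.039)<.008)&(abs(P[:,0]-.49)<.1)&(abs(P[:,1]+.45)<.12)]
    if len(P)>20: print(cam,len(P),cv2.minAreaRect((P[:,:2]*1000).astype(np.float32)),np.median(P,0))
    for n in ("hook_rod","grip","throat","board"):
        for x in r.pinpoint(n,cam)[:1]: print(cam,n,np.round(w(cam,x["location"]),4),round(x["confidence"],2))
E
```

```text
t: 2.5
position: [0.4873, -0.4424, 0.2557]
ee_rot: [-0.0, -0.674, 0.739, 0.0]
ft_force: [-0.6, 0.3, -0.1]
opening: 0.0855
grasp_force: 0.0
[ 0.4873135  -0.44243872  0.25566727] tool y deg 174.7713936669424 [-4.77581889e-04  1.64439676e-04 -9.99999872e-01]
wrist 1498 ((488.4027099609375, -462.7255859375), (108.60753631591797, 14.63570499420166), 84.9289321899414) [ 0.48781612 -0.46703994  0.03985282]
wrist hook_rod [ 0.4908 -0.4387  0.0207] 0.76
wrist grip [ 0.4896 -0.4445  0.032 ] 0.78
wrist throat [ 0.4892 -0.2486  0.0309] 0.95
wrist board [ 0.4766 -0.4272  0.0027] 0.56
top 139 ((490.217529296875, -446.89508056640625), (78.67564392089844, 15.0647554397583), 85.02741241455078) [ 0.4897698  -0.44531277  0.03808795]
top hook_rod [ 0.4922 -0.4393  0.0281] 0.7
top grip [ 0.4912 -0.4394  0.0283] 0.75
top board [ 0.494  -0.4352  0.0203] 0.65
```

View pics/wrist1.png

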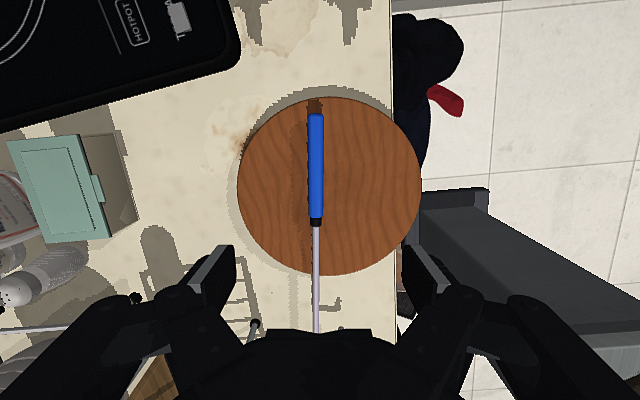

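The wrist view shows the handle from (316,112) to (316,220), lying between the open fingers. Its yaw is 85°, which matches the tool, so I'll descend.

```bash
python3 -m inch '[[3,4,-25,0,1],[0,0,-25,0,1],[0,0,-25,0,1],[0,0,-25,0,1],[0,0,-25,0,1],[0,0,-20,0,1],[0,0,-14,0,1],[0,0,0,0,1]]' 40
python3 -m inch '[[0,0,0,0,-1],[0,0,0,0,-1],[0,0,0,0,-1],[0,0,0,0,-1],[0,0,0,0,-1],[0,0,0,0,-1],[0,0,0,0,-1],[0,0,0,0,-1],[0,0,0,0,-1]]' 60
```

```text
t: 3.8
position: [0.4887, -0.4386, 0.0948]
ee_rot: [-0.001, -0.674, 0.739, 0.002]
ft_force: [-0.2, 0.6, -0.4]
opening: 0.0855
grasp_force: 0.0
t: 4.7
position: [0.4902, -0.4392, 0.0978]
ee_rot: [0.0, -0.674, 0.739, -0.001]
ft_force: [-0.7, 1.1, 6.9]
opening: 0.0145
grasp_force: 60.1
```

```bash
python3 -m inch '[[0,0,10,0,-1],[0,0,20,0,-1],[0,0,30,0,-1],[-20,0,10,0,-1],[-30,0,0,0,-1],[-30,0,0,0,-1],[-10,0,0,0,-1],[0,0,0,0,-1]]' 80
python3 -m inch '[[0,0,0,-0.14,-1],[0,0,0,-0.14,-1],[0,0,0,-0.14,-1],[0,0,0,-0.14,-1],[0,0,0,-0.14,-1],[0,0,0,-0.14,-1],[0,0,0,-0.14,-1],[0,0,0,-0.14,-1],[0,0,0,-0.14,-1],[0,0,0,-0.15,-1]]'
python3 -m inch '[[0,25,0,0,-1],[0,30,0,0,-1],[0,30,0,0,-1],[0,30,0,0,-1],[0,30,0,0,-1],[0,25,0,0,-1],[0,10,0,0,-1],[0,0,0,0,-1],[0,0,0,0,-1]]'
python3 - <<'E'
from h import *
from scipy.spatial.transform import Rotation as Ro
o=r.observe(); q=o["ee_rot"]; M=Ro.from_quat([q[1],q[2],q[3],q[0]]).as_matrix(); print(o["position"],"tool y deg",np.degrees(np.arctan2(M[1,1],M[0,1])),M[:,2])
for cam in ("wrist","top","scene"):
    im,d=r.get_image(cam); cv2.imwrite(f"pics/{cam}2.png",im)
    for n in ("hook_rod","throat","knob","riser","bolt"):
        for x in r.pinpoint(n,cam)[:1]: print(cam,n,np.round(w(cam,x["location"]),4),round(x["confidence"],2))
E
```

```text
t: 5.5
position: [0.3983, -0.439, 0.1674]
ee_rot: [0.0, -0.673, 0.739, 0.0]
ft_force: [0.8, -1.0, -0.6]
opening: 0.0136
grasp_force: 78.8
t: 6.5
position: [0.4008, -0.4391, 0.1669]
ee_rot: [0.0, -0.032, 0.999, -0.0]
ft_force: [-0.7, 0.7, -0.8]
opening: 0.0138
grasp_force: 78.8
t: 7.4
position: [0.4015, -0.2601, 0.1679]
ee_rot: [0.001, -0.033, 0.999, -0.001]
ft_force: [1.3, -13.0, -1.4]
opening: 0.0138
grasp_force: 141.4
[ 0.40149447 -0.26007312  0.16790194] tool y deg 93.81006753424742 [ 0.0026722  -0.00196407 -0.9999945 ]
wrist hook_rod [ 0.4057 -0.2599  0.0893] 0.73
top throat [ 0.597  -0.2751  0.0998] 0.63
top knob [ 0.6616 -0.1235  0.0506] 0.62
top riser [ 0.66   -0.1258  0.0041] 0.92
top bolt [ 0.6589 -0.1233  0.0188] 0.43
scene hook_rod [ 0.4087 -0.2642  0.0857] 0.61
scene throat [ 0.5973 -0.2704  0.1001] 0.88
```

View pics/top2.png

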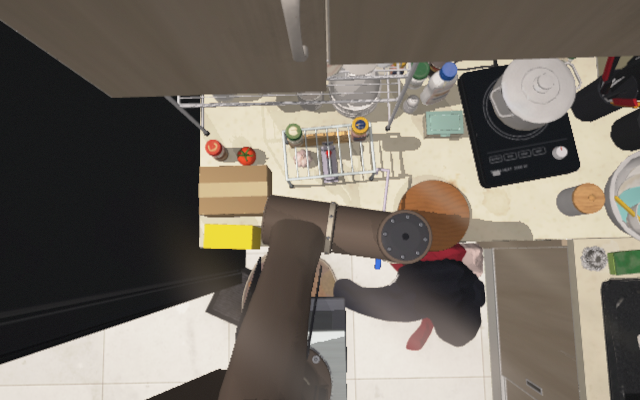

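The top view shows the hook's tip, at about (384,172), pressing on the shelf's right front leg at 13 N. I'll back away to the right, pull clear of the shelf and re-measure the hook in the grip.

```bash
python3 -m inch '[[0,-8,0,0,-1],[0,-12,0,0,-1],[0,-15,0,0,-1],[0,-15,0,0,-1],[0,0,0,0,-1],[0,0,0,0,-1],[0,0,0,0,-1]]'
python3 - <<'E'
from h import *
from scipy.spatial.transform import Rotation as Ro
o=r.observe(); q=o["ee_rot"]; M=Ro.from_quat([q[1],q[2],q[3],q[0]]).as_matrix(); print(o["position"],o["ft_force"],"tool y deg",np.degrees(np.arctan2(M[1,1],M[0,1])),M[:,2])
for cam in ("wrist","top","scene"):
    im,d=r.get_image(cam); cv2.imwrite(f"pics/{cam}3.png",im)
    for n in ("hook_rod","throat"):
        for x in r.pinpoint(n,cam)[:1]: print(cam,n,np.round(w(cam,x["location"]),4),round(x["confidence"],2))
    for x in r.regions_of("hook_rod",cam)[:1]:
        P=pts(cam,x["region"],d); P=P[(P[:,2]>.07)&(P[:,2]<.13)]; print(len(P))
        if len(P)>20:
            l=cv2.fitLine(P.astype(np.float32),cv2.DIST_HUBER,0,.01,.01).ravel(); print(l,P.min(0),P.max(0),np.median(P,0))
E
```

```text
t: 9.0
position: [0.4, -0.3086, 0.1668]
ee_rot: [-0.0, -0.035, 0.999, 0.0]
ft_force: [-0.1, 0.6, -1.3]
opening: 0.0138
grasp_force: 78.5
[ 0.3999619  -0.30861079  0.1668081 ] [-0.08159422  0.62793087 -1.26196126] tool y deg 93.96515342329349 [-2.67164111e-04  1.84361365e-04 -9.99999947e-01]
wrist hook_rod [ 0.4053 -0.3072  0.0901] 0.97
6833
[ 0.9979078   0.06226223 -0.01742004  0.3734746  -0.30940452  0.10823444] [ 0.32178088 -0.32007314  0.09878803] [ 0.45100178 -0.29852932  0.12346324] [ 0.36938965 -0.30925417  0.10859323]
top throat [ 0.5902 -0.2801  0.0977] 0.62
218
[ 0.99645543  0.07995693 -0.02614457  0.4688324  -0.30108407  0.1025963 ] [ 0.32371748 -0.31917756  0.09412378] [ 0.59957926 -0.26069634  0.11415018] [ 0.53586248 -0.29954067  0.10186948]
scene hook_rod [ 0.4031 -0.3122  0.089 ] 0.75
168
[ 0.99415237  0.09236179  0.05594965  0.35548547 -0.31237575  0.10566367] [ 0.31865551 -0.32140877  0.08787287] [ 0.40705183 -0.30172208  0.11236204] [ 0.35351364 -0.31237427  0.10636265]
```

View pics/wrist3.png

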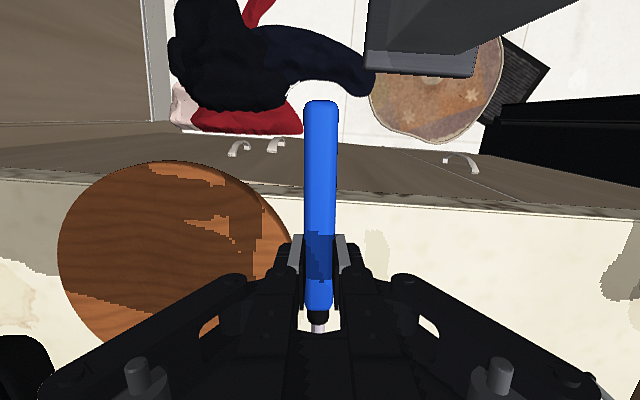

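The wrist view shows the handle still straight in the fingers, from (320,100) to (318,310). The throat is where the geometry predicts, so I'll retreat, lower and move across in front of the shelf.

```bash
python3 -m inch '[[-11,0,-10,0,-1],[-11,0,-15,0,-1],[-11,0,-15,0,-1],[0,0,-5,0,-1],[0,15,0,0,-1],[0,20,0,0,-1],[0,20,0,0,-1],[0,15,0,0,-1],[0,0,0,0,-1]]'
python3 -m inch '[[0,15,0,0,-1],[0,20,0,0,-1],[0,16,0,0,-1],[0,10,0,0,-1],[0,0,0,0,-1],[0,0,0,0,-1]]'
python3 - <<'E'
from h import *
o=r.observe(); print(o["position"],o["ft_force"])
for cam in ("top","scene","top"):
    im,d=r.get_image(cam); cv2.imwrite(f"pics/{cam}4.png",im)
    for n in ("throat","knob","riser","bolt"):
        for x in r.pinpoint(n,cam)[:1]: print(cam,n,np.round(w(cam,x["location"]),4),round(x["confidence"],2))
cv2.imwrite("pics/crop4.png",cv2.resize(im[100:220,260:420],None,fx=4,fy=4))
E
```

```text
t: 10.5
position: [0.3668, -0.238, 0.1221]
ee_rot: [0.0, -0.035, 0.999, -0.0]
ft_force: [0.4, -0.3, -1.0]
opening: 0.0137
grasp_force: 78.5
t: 11.1
position: [0.3671, -0.1782, 0.122]
ee_rot: [0.0, -0.035, 0.999, -0.0]
ft_force: [-0.7, 0.3, -1.8]
opening: 0.014
grasp_force: 78.5
[ 0.36707448 -0.1782457   0.12201507] [-0.74047985  0.31728868 -1.7857489 ]
top throat [ 0.5582 -0.152   0.0537] 0.59
top knob [ 0.6621 -0.1252  0.0548] 0.46
top riser [ 0.6625 -0.1262  0.0064] 0.67
top bolt [ 0.66   -0.1238  0.0192] 0.56
scene throat [ 0.3683 -0.1837  0.0535] 0.62
scene knob [ 0.6582 -0.1255  0.0568] 0.65
scene riser [ 0.658  -0.1257 -0.003 ] 0.91
scene bolt [ 0.6567 -0.1271  0.016 ] 0.4
top throat [ 0.5576 -0.1561  0.0508] 0.69
top knob [ 0.6618 -0.1262  0.0531] 0.61
top riser [ 0.662  -0.127   0.0011] 0.9
top bolt [ 0.6591 -0.1246  0.0177] 0.5
```

View pics/crop4.png

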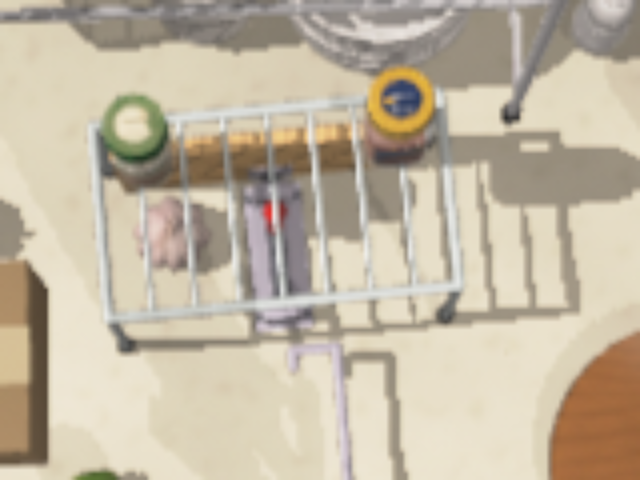

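The crop shows the shelf with the red knob at (275,212). The hook's leg is just in front of the shelf at (320,350), with the lip to its left. Next I'll shift right so the lip passes right of the knob, then go in under the wires.

```bash
python3 -m inch '[[0,-8,0,0,-1],[0,-8,0,0,-1],[15,1,0,0,-1],[20,1.4,0,0,-1],[20,1.3,0,0,-1],[20,1.4,0,0,-1],[20,1.3,0,0,-1],[18,1.2,0,0,-1],[8,0.5,0,0,-1],[0,0,0,0,-1]]'
python3 - <<'E'
from h import *
for cam in ("top","scene","top"):
    im,d=r.get_image(cam); cv2.imwrite(f"pics/{cam}5.png",im)
    for n in ("throat","knob"):
        for x in r.pinpoint(n,cam)[:1]: print(cam,n,np.round(w(cam,x["location"]),4),round(x["confidence"],2))
    if cam=="top": cv2.imwrite("pics/crop5.png",cv2.resize(im[110:200,270:390],None,fx=6,fy=6,interpolation=2))
o=r.observe(); print(o["position"],o["ft_force"])
E
```

```text
t: 12.85
position: [0.4886, -0.1862, 0.1215]
ee_rot: [-0.0, -0.034, 0.999, -0.0]
ft_force: [-0.8, -0.2, -1.2]
opening: 0.014
grasp_force: 78.5
top throat [ 0.679  -0.16    0.0531] 0.76
top knob [ 0.6601 -0.1246  0.0542] 0.64
top throat [ 0.6789 -0.16    0.0536] 0.56
top knob [ 0.6574 -0.123   0.0552] 0.59
[ 0.48751118 -0.18594989  0.12211273] [-0.91700412 -0.24996043 -0.51201816]
```

View pics/crop5.png

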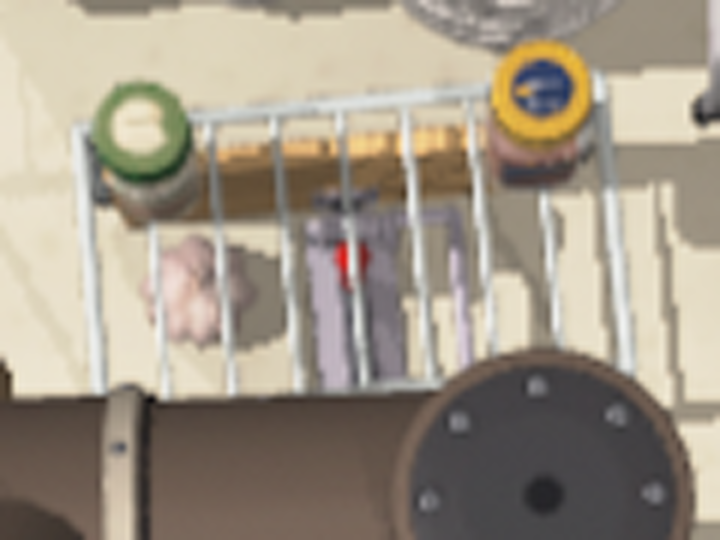

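The crop shows the red knob at (350,262) and the hook's leg behind it and to the right at (430,212). The lip is right of the knob, roughly level with it. I'll go in 8 mm more, then shift left in stages while watching the force.

```bash
python3 -m inch '[[4,0.3,0,0,-1],[4,0.3,0,0,-1],[0,0,0,0,-1],[-0.4,6,0,0,-1],[-0.4,6,0,0,-1],[-0.4,5,0,0,-1],[0,0,0,0,-1]]'
python3 -m inch '[[-0.3,5,0,0,-1],[-0.3,5,0,0,-1],[0,0,0,0,-1]]'
python3 -m inch '[[-0.3,5,0,0,-1],[-0.3,5,0,0,-1],[0,0,0,0,-1],[0,0,0,0,-1]]'
python3 - <<'E'
from h import *
for cam in ("top","top"):
    im,d=r.get_image(cam)
    for n in ("throat","knob","garlic"):
        for x in r.pinpoint(n,cam)[:1]: print(cam,n,np.round(w(cam,x["location"]),4),round(x["confidence"],2))
cv2.imwrite("pics/crop6.png",cv2.resize(im[110:200,270:390],None,fx=6,fy=6,interpolation=2))
E
```

```text
t: 14.0
position: [0.4945, -0.1676, 0.122]
ee_rot: [0.0, -0.035, 0.999, 0.0]
ft_force: [0.4, -0.6, -0.7]
opening: 0.0135
grasp_force: 78.5
t: 14.3
position: [0.4939, -0.1578, 0.1219]
ee_rot: [0.0, -0.035, 0.999, 0.0]
ft_force: [0.2, 0.5, -0.8]
opening: 0.0141
grasp_force: 78.5
t: 14.7
position: [0.4934, -0.1482, 0.1219]
ee_rot: [0.0, -0.035, 0.999, -0.0]
ft_force: [0.3, -0.4, -0.8]
opening: 0.0139
grasp_force: 78.5
top throat [ 0.6818 -0.1213  0.0524] 0.57
top knob [0.6796 0.201  0.0023] 0.45
top garlic [ 6.516e-01 -4.240e-02  6.000e-04] 0.53
top throat [ 0.6838 -0.1235  0.0521] 0.49
top knob [ 6.545e-01 -4.480e-02 -3.000e-04] 0.28
top garlic [ 6.547e-01 -4.650e-02  4.000e-04] 0.77
```

View pics/crop6.png

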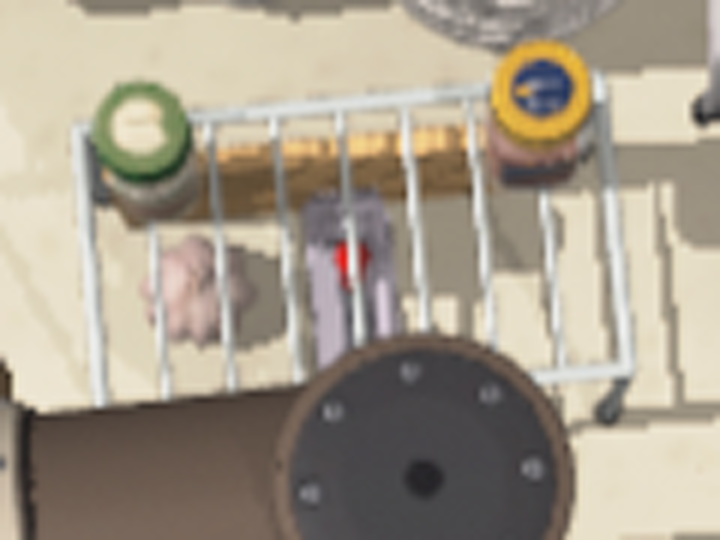

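The crop shows the knob at (350,262) in the throat, with the leg behind it at about (345,205) and the rod to its right. I'll pull towards the robot.

```bash
python3 -m inch '[[-4,-0.3,0,0,-1],[-4,-0.3,0,0,-1],[-4,-0.3,0,0,-1],[-2,-0.1,0,0,-1],[0,0,0,0,-1]]'
python3 -m inch '[[-2,-0.1,0,0,-1],[-2,-0.2,0,0,-1],[-2,-0.1,0,0,-1]]'
python3 -m inch '[[-2,-0.1,0,0,-1],[-2,-0.2,0,0,-1],[-2,-0.1,0,0,-1]]'
```

```text
t: 15.6
position: [0.4789, -0.1493, 0.122]
ee_rot: [-0.0, -0.034, 0.999, 0.0]
ft_force: [0.3, 0.6, -1.1]
opening: 0.014
grasp_force: 78.5
t: 15.9
position: [0.4732, -0.1497, 0.1219]
ee_rot: [-0.0, -0.034, 0.999, -0.0]
ft_force: [0.0, 0.3, -1.4]
opening: 0.0137
grasp_force: 78.5
t: 16.2
position: [0.4681, -0.1501, 0.1222]
ee_rot: [0.001, -0.035, 0.999, -0.0]
ft_force: [2.7, 1.1, -1.4]
opening: 0.0138
grasp_force: 78.4
```

```bash
python3 -m inch '[[-2,-0.1,0,0,-1],[-2,-0.2,0,0,-1],[-2,-0.1,0,0,-1],[-2,-0.1,0,0,-1]]'
python3 -m inch '[[-2,-0.1,0,0,-1],[-2,-0.2,0,0,-1],[-1.5,-0.1,0,0,-1]]'
python3 -m inch '[[-1.5,-0.1,0,0,-1],[-1.5,-0.1,0,0,-1]]'
```

```text
t: 16.6
position: [0.4593, -0.1506, 0.122]
ee_rot: [0.0, -0.034, 0.999, 0.0]
ft_force: [2.9, 0.2, -0.5]
opening: 0.0135
grasp_force: 78.4
t: 16.9
position: [0.4537, -0.151, 0.1219]
ee_rot: [0.0, -0.034, 0.999, 0.0]
ft_force: [3.2, 0.8, -0.7]
opening: 0.0133
grasp_force: 78.4
t: 17.1
position: [0.4508, -0.1512, 0.1219]
ee_rot: [0.0, -0.034, 0.999, 0.0]
ft_force: [2.5, 0.5, -0.9]
opening: 0.0135
grasp_force: 78.4
```

```bash
python3 -m inch '[[-1,-0.1,0,0,-1],[-1,0,0,0,-1],[-1,-0.1,0,0,-1]]'
```

```text
t: 17.4
position: [0.4478, -0.1514, 0.1219]
ee_rot: [0.0, -0.034, 0.999, 0.0]
ft_force: [2.7, 0.8, -0.9]
opening: 0.014
grasp_force: 78.4
```

```bash
python3 -m inch '[[-0.5,0,0,0,-1]]'
```

```text
t: 17.5
position: [0.4472, -0.1515, 0.1219]
ee_rot: [-0.0, -0.034, 0.999, -0.0]
ft_force: [3.4, 0.3, -1.7]
opening: 0.0135
grasp_force: 78.4
```

```bash
python3 -m inch '[[-1,-0.1,0,0,-1],[-1,0,0,0,-1]]'
```

```text
t: 17.7
position: [0.4453, -0.1516, 0.1219]
ee_rot: [-0.0, -0.034, 0.999, -0.0]
ft_force: [3.1, 0.6, -0.7]
opening: 0.0139
grasp_force: 78.5
```

```bash
python3 -m inch '[[-1,-0.1,0,0,-1],[-1,-0.1,0,0,-1],[-0.5,0,0,0,-1]]'
```

```text
t: 18.0
position: [0.4427, -0.1517, 0.1219]
ee_rot: [-0.0, -0.034, 0.999, 0.0]
ft_force: [2.8, -0.6, -1.3]
opening: 0.0142
grasp_force: 78.5
```

```bash
python3 -m inch '[[-1,-0.1,0,0,-1],[-1,-0.1,0,0,-1],[-0.5,0,0,0,-1]]'
```

```text
t: 18.3
position: [0.4406, -0.1519, 0.122]
ee_rot: [0.0, -0.034, 0.999, -0.0]
ft_force: [5.4, 0.9, -2.4]
opening: 0.0141
grasp_force: 78.4
```

```bash
python3 -m inch '[[-0.4,0,0,0,-1],[0,0,0,0,-1]]'
```

```text
t: 18.5
position: [0.4406, -0.1519, 0.1221]
ee_rot: [0.001, -0.034, 0.999, -0.0]
ft_force: [4.9, -0.0, -1.6]
opening: 0.0138
grasp_force: 78.4
```

```bash
python3 -m inch '[[-0.5,0,0,0,-1],[-0.5,0,0,0,-1],[0,0,0,0,-1]]'
```

```text
t: 18.8
position: [0.4403, -0.1518, 0.1224]
ee_rot: [0.001, -0.035, 0.999, -0.0]
ft_force: [7.3, 0.5, -0.9]
opening: 0.014
grasp_force: 78.4
```

```bash
python3 -m inch '[[-0.5,0,0,0,-1],[-0.5,0,0,0,-1],[-0.5,0,0,0,-1],[0,0,0,0,-1]]'
```

```text
t: 19.2
position: [0.4399, -0.1517, 0.1227]
ee_rot: [0.002, -0.035, 0.999, -0.0]
ft_force: [9.0, -0.1, -2.6]
opening: 0.0138
grasp_force: 78.3
```

```bash
python3 -m inch '[[-0.5,0,0,0,-1],[-0.5,0,0,0,-1],[-0.5,0,0,0,-1],[0,0,0,0,-1]]'
```

```text
t: 19.6
position: [0.4396, -0.1516, 0.1231]
ee_rot: [0.004, -0.035, 0.999, -0.0]
ft_force: [12.2, 1.4, -2.9]
opening: 0.0133
grasp_force: 78.2
```

```bash
python3 -m inch '[[0,0,0,0,-1],[0,0,0,0,-1],[0,0,0,0,-1],[0,0,0,0,-1]]'; python3 -m inch '[[0,0,0,0,-1],[0,0,0,0,-1],[0,0,0,0,-1]]'
```

```text
t: 20.0
position: [0.4396, -0.1516, 0.1231]
ee_rot: [0.004, -0.035, 0.999, -0.0]
ft_force: [11.9, 0.5, -3.2]
opening: 0.0139
grasp_force: 78.2
t: 20.3
position: [0.4396, -0.1516, 0.1231]
ee_rot: [0.004, -0.035, 0.999, -0.0]
ft_force: [11.1, 0.5, -2.9]
opening: 0.0138
grasp_force: 78.2
```

The bolt was held against its stop at about 12 N. Now I'll unhook: forward, right, then back out.

```bash
python3 -m inch '[[2,0.1,0,0,-1],[5,0.3,0,0,-1],[8,0.5,0,0,-1],[8,0.6,0,0,-1],[8,0.6,0,0,-1],[0,0,0,0,-1],[0,0,0,0,-1]]'
python3 - <<'E'
from h import *
for cam in ("top","top"):
    im,d=r.get_image(cam)
    for n in ("throat","knob"):
        for x in r.pinpoint(n,cam)[:1]: print(cam,n,np.round(w(cam,x["location"]),4),round(x["confidence"],2))
cv2.imwrite("pics/crop7.png",cv2.resize(im[110:200,270:390],None,fx=6,fy=6,interpolation=2))
E
```

```text
t: 21.0
position: [0.4668, -0.1498, 0.1216]
ee_rot: [-0.0, -0.034, 0.999, 0.0]
ft_force: [-0.2, -0.1, -0.9]
opening: 0.0138
grasp_force: 78.5
top throat [ 0.6575 -0.1201  0.0508] 0.6
top knob [ 0.6306 -0.1268  0.0534] 0.48
top throat [ 0.6602 -0.1268  0.0504] 0.74
top knob [ 0.6286 -0.1252  0.0569] 0.5
```

View pics/crop7.png

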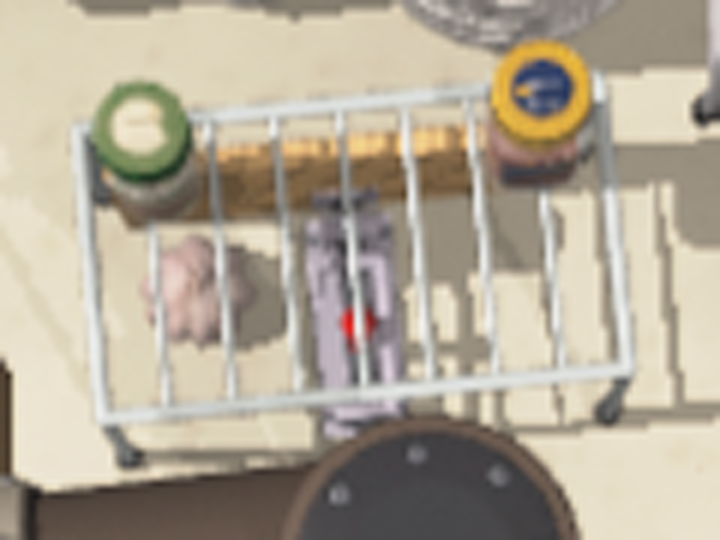

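The crop shows the knob at (358,325), drawn by about 30 mm. The leg is well ahead of it at (350,265) and the lip end is clear of the post. I'll shift right and retreat.

```bash
python3 -m inch '[[0.3,-5,0,0,-1],[0.4,-6,0,0,-1],[0.4,-7,0,0,-1],[0,0,0,0,-1]]'
python3 -m inch '[[0.5,-7,0,0,-1],[0.5,-7,0,0,-1],[0.4,-6,0,0,-1],[0,0,0,0,-1]]'
python3 -m inch '[[-5,-0.3,0,0,-1],[-10,-0.7,0,0,-1],[-10,-0.7,0,0,-1],[0,0,0,0,-1]]'
```

```text
t: 21.7
position: [0.4681, -0.1687, 0.1219]
ee_rot: [-0.0, -0.034, 0.999, -0.0]
ft_force: [0.6, -0.1, -1.6]
opening: 0.0136
grasp_force: 78.5
t: 22.1
position: [0.4695, -0.1886, 0.1218]
ee_rot: [-0.0, -0.034, 0.999, -0.0]
ft_force: [0.0, -0.2, 0.2]
opening: 0.0136
grasp_force: 78.5
t: 22.5
position: [0.4424, -0.1894, 0.1218]
ee_rot: [-0.001, -0.034, 0.999, 0.0]
ft_force: [0.1, -0.2, -1.4]
opening: 0.0135
grasp_force: 78.5
```

```bash
python3 -m inch '[[-20,-1.4,0,0,-1],[-25,-1.7,0,0,-1],[-20,-1.4,0,0,-1],[-10,-0.7,0,0,-1],[0,-20,0,0,-1],[0,-25,10,0,-1],[0,-30,15,0,-1],[0,-30,20,0,-1],[0,-30,0,0,-1],[0,-30,0,0,-1]]'
python3 -m inch '[[0,-30,0,0,-1],[0,-25,0,0,-1],[0,-12,0,0,-1],[25,0,0,0,-1],[30,0,0,0,-1],[30,0,0,0,-1],[24,0,0,0,-1],[0,0,0,0,-1],[0,0,0,0,-1]]'
python3 - <<'E'
from h import *
for cam in ("top","scene"):
    im,d=r.get_image(cam); cv2.imwrite(f"pics/{cam}8.png",im)
    for n in ("throat","knob","riser","board","hook_rod","garlic"):
        for x in r.pinpoint(n,cam)[:1]: print(cam,n,np.round(w(cam,x["location"]),4),round(x["confidence"],2))
o=r.observe(); print(o["position"],o["ft_force"])
E
```

```text
t: 23.5
position: [0.3702, -0.3613, 0.168]
ee_rot: [0.001, -0.035, 0.999, -0.001]
ft_force: [0.3, -0.7, -1.4]
opening: 0.0136
grasp_force: 78.5
t: 24.4
position: [0.4787, -0.4261, 0.1664]
ee_rot: [-0.0, -0.035, 0.999, 0.0]
ft_force: [-0.3, 0.4, -1.6]
opening: 0.0142
grasp_force: 78.5
top knob [ 0.6277 -0.1278  0.0546] 0.63
top riser [ 0.6606 -0.1249  0.0056] 0.61
top board [ 0.4796 -0.4303  0.0022] 0.66
top hook_rod [ 0.483  -0.4241  0.0896] 0.75
top garlic [ 0.6551 -0.0432  0.0025] 0.48
scene knob [ 0.6287 -0.125   0.0542] 0.63
scene riser [ 0.6586 -0.1273 -0.0029] 0.92
scene hook_rod [ 0.484  -0.429   0.0877] 0.7
scene garlic [ 0.6542 -0.0439  0.0041] 0.47
[ 0.47841092 -0.42677503  0.16692859] [-0.35732639  0.05477284  0.25658936]
```

View pics/top8.png

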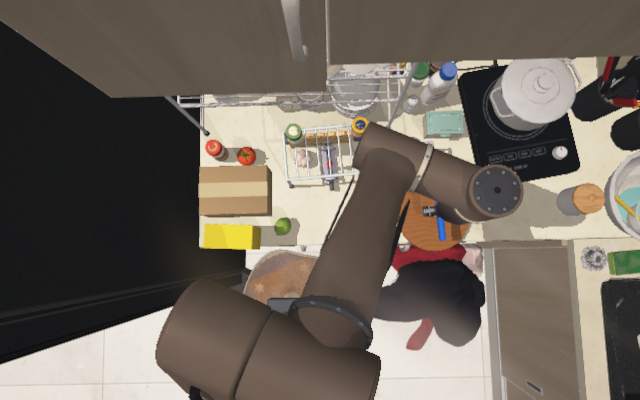

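The top view shows the hook's blue handle at (441,230) over the board, and the knob still drawn, at about x = -31 mm. I'll lower the hook and release it.

```bash
python3 -m inch '[[0,0,-20,0,-1],[0,0,-20,0,-1],[0,0,-15,0,-1],[0,0,-8,0,-1],[0,0,-3,0,-1],[0,0,-1,0,-1],[0,0,0,0,-1],[0,0,0,0,-1]]' 30
python3 -m inch '[[0,0,-1,0,-1],[0,0,-1,0,-1],[0,0,0,0,-1]]' 30
```

```text
t: 25.9
position: [0.4788, -0.4269, 0.1007]
ee_rot: [0.001, -0.034, 0.999, -0.0]
ft_force: [0.4, -0.1, -1.1]
opening: 0.0142
grasp_force: 78.5
t: 26.2
position: [0.4786, -0.4268, 0.0982]
ee_rot: [0.0, -0.034, 0.999, -0.0]
ft_force: [-0.7, -0.2, -0.2]
opening: 0.0139
grasp_force: 78.7
```

```bash
python3 -m inch '[[0,0,-0.7,0,-1],[0,0,0,0,-0.5],[0,0,0,0,-0.2],[0,0,0,0,0.2],[0,0,0,0,0.6],[0,0,0,0,1],[0,0,0,0,1],[0,0,0,0,1],[0,0,0,0,1],[0,0,0,0,1]]' 30
python3 -m inch '[[0,0,10,0,1],[0,0,20,0,1],[0,0,30,0,1],[0,0,40,0,1],[0,0,40,0,1],[0,0,20,0,1],[0,0,0,0,1],[0,0,0,0,1]]'
python3 - <<'E'
from h import *
for cam in ("wrist","top"):
    im,d=r.get_image(cam); cv2.imwrite(f"pics/{cam}9.png",im)
    for n in ("throat","knob","board","hook_rod","garlic"):
        for x in r.pinpoint(n,cam)[:1]: print(cam,n,np.round(w(cam,x["location"]),4),round(x["confidence"],2))
E
```

```text
t: 27.2
position: [0.4785, -0.4267, 0.0972]
ee_rot: [0.0, -0.034, 0.999, 0.0]
ft_force: [0.3, -0.7, -0.2]
opening: 0.0857
grasp_force: 0.0
t: 28.0
position: [0.4784, -0.4266, 0.2582]
ee_rot: [0.001, -0.034, 0.999, -0.0]
ft_force: [0.8, -0.2, -0.4]
opening: 0.0853
grasp_force: 0.0
wrist throat [ 0.6648 -0.4001  0.0315] 0.91
wrist knob [ 0.6239 -0.1244  0.0169] 0.73
wrist board [ 0.4736 -0.4258 -0.0022] 0.65
wrist hook_rod [ 0.4809 -0.4218  0.0183] 0.6
wrist garlic [ 0.6507 -0.0463 -0.0033] 0.82
top throat [ 0.4567  0.0158 -0.0009] 0.18
top knob [ 0.6284 -0.1238  0.0533] 0.6
top board [ 0.4794 -0.428   0.0005] 0.84
top hook_rod [ 0.4828 -0.4221  0.0202] 0.79
top garlic [ 6.548e-01 -4.320e-02  2.000e-04] 0.77
```

View pics/wrist9.png

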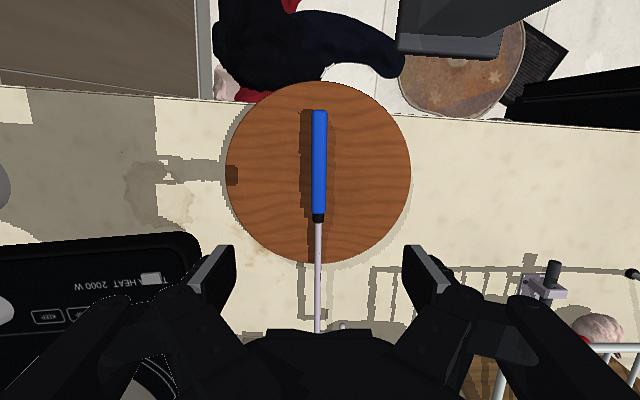

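The wrist view shows the hook flat on the board, with the handle running from (319,110) to (318,222), released and clear of the fingers. The knob is still drawn, so I'm handing the job in.

```bash
python3 -c "
from cell import r
print(r.close_job())"
```

```text
the job is handed in; nothing more can be done
None
```

I drew the bolt to its stop and held it there at about 12 N for roughly 0.7 s, left it drawn about 31 mm, and laid the hook flat and released on the middle of the board; on the way the hook touched the shelf's right front leg with about 13 N (the limit is 20 N), and the job is handed in with no verdict returned.

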